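# Slide a loaded stacking shelf until its posts drop into the frame below

### The arm

A 6-joint arm with a two-finger parallel gripper is mounted at the origin on the work surface. World frame = base frame: x ahead of the robot, y to its left, z up, the work surface at z = 0. Lengths are in mm, angles in rad, forces in N, time in s.
With the tool pointing down it reaches from about 400 to 925 mm from the base axis. Payload 12.5 kg.
Tool frame: the origin (TCP) lies at the very end of the fingers, on their centre line; the grasp point (between the pads) lies env.grip_point_offset behind it (env.grip_point_offset is the distance from the TCP to the grasp point, in mm); y points along the fingers, z is the direction in which the jaws open and shut, and the axes are right-handed (so a half turn about y gives the same grasp; the last joint's range is limited). The gripper opens to 95 mm and grips with 3 to 60 N. Pads are 20 mm wide; open, the fingers measure 119 mm over their backs; the gripper's body (75 mm by 180 mm) begins 59 mm behind the grasp point.
Start: joints at [1.108, 0.491, 1.559, -0, 1.092, -0.106], TCP at [218.283, 585.661, 214.661] pointing down, gripper open.
Joint ranges: [-3.1, 3.1], [-0.84, 2.19], [0.05, 2.79], [-1.13, 4.28], [0.06, 2.93], [-2.69, 2.69]. Speed limits (rad/s): [2.22, 2.22, 2.79, 3.14, 3.14, 3.14].

### API

Orientations are given as [roll, pitch, yaw] about the fixed x, y, z axes, in that order (R = Rz(yaw) Ry(pitch) Rx(roll)).
In Python, from cell import readout, read_camera, env, nets gives the robot as it stands.
- The arm moves only by the tool apply_moves, never from a script. Its argument "increments" is a list of rows, each a list of 3 entries, a list of its own where there are three numbers: the shift along the tool's x, y, z in cm, then the turn, a rotation vector about the tool's x, y, z in degrees, then the finger opening in cm, from 0 to 9.51. A call has exactly 5 rows; each row shifts and turns the pose as measured when the row begins, along the tool's axes as they then stand; what a row does not reach is not made up. A row lasts 1/8 s, in which the tool goes at most 62.5 mm and 10.7 degrees, less where a joint would pass 70% of its speed; a pose out of reach is approached as far as the arm can. A call with a gripper value outside its range is refused whole. The fingers move at their own pace and stop on an object; the grip force is fixed at half the most. Time passes only in rows, so rows that do not move let the fingers close, or fill a call up. It gives the time, the measured TCP pose, the force and the opening at its end, in the units of the state.
- readout.state(): the state, without advancing time (a new reading comes with each control period).
- read_camera(name): name is "side" or "top" or "wrist"; returns a dict with "img" (480x640x3 uint8, red, green, blue), "vfov" (degrees; the focal length in pixels is half the picture's height over the tangent of half this angle, whatever the lens; pixels are square), "cx", "cy" (the principal point, pixels), "rvec" (rotation vector, rad) and "tvec" (3), from world to camera coordinates, as OpenCV has them; the wrist camera has in their place "mount" (4x4, takes a point from camera to tool coordinates, whose origin is the TCP and whose axes are the tool frame's). Camera axes: x right, y down, z forward; pixel columns grow to the right and rows downward; lengths in mm; the calibration is good to about 2 mm. A picture is of the moment at which its call begins: read the wrist's pose just before it. There is no depth.
- env.job_done(): hands the job in, once; it reports no verdict.
Trained networks look in a picture, given as the dict that the camera call returned (one of the last four; its "shot" number tells which), for a name from the list of things; names that differ only in an ending like _2 or _b are one class to them, and where a whole thing is asked for, a point or a joint stands for the part that bears it (a point fixed in the world has none). Each returns a list of dicts, best first, with "confidence" (0 to 1); they miss things now and then, are a little off and sometimes report something else, mostly with a low value. They report only what shows in the picture. A call takes as long as a camera call. They do not tell look-alikes from the thing itself.
- nets.look_for(picture, thing): "point" ([x, y, z] in mm, in the coordinates of the camera as it stood for that picture, good to about 4 mm: the middle of the surface that is visible of it).
- nets.mark_of(picture, thing): "point" ([x, y, z] in mm, in the coordinates of the camera as it stood for that picture, good to about 4 mm: a listed point, or the origin of a listed thing).
The state is a dict: "t": time; "joints": joint angles; "qvel": joint speeds; "tau": joint torques, N m; "eef_pos": TCP position; "tcp_rot": TCP orientation; "ft_force": force on the tool from outside, world axes, zero at the start; "moment": the same for the moment, N m; "opening": opening from 0.0 (shut) to 1.0 (fully open).
Only numpy, scipy, OpenCV 4.12 (cv2) and the standard library are available. Lean on these libraries where they do the work, as an engineer would, in place of code of your own. Each camera call takes 0.05 s, during which the arm holds its last target. There are 200 camera calls.

### The job

The green shelf was set down on the grey frame with its feet beside the cups. Slide it across, without picking it up and with both tins left standing on it, until all four of its posts drop fully home into their cups in the grey frame. Leave the box of filters, the coffee press and the mug where they are.

Things in the scene. Friction and masses are not known exactly. Their poses are not given: they have to be found in the camera images.
- lower_frame: Grey stacking shelf frame bolted to the bench. Flat steel deck 240 (x) by 320 (y) by 22 mm on four posts of 22 mm diameter, deck top 94 mm above the bench. Origin at bench level under the deck's centre; x points away from the robot, y left, z up, turned by some yaw. Four round black-lined cups, 29 mm diameter, 12 mm deep, in its smooth top at x +/-75, y +/-115 mm.
- upper_frame: Green shelf frame, loose, same sizes and axes, 0.6 kg or so plus load; upright deck edges. Origin level with the soles, under the deck's centre. Feet beside the cups: deck top 188 mm above the bench, origin 94 mm above the grey one's. Home: 12 mm lower, deck edges in line to 4 mm. Slides level on the grey deck when pushed at a deck edge (4 to 12 N) and drops into the cups by its own weight.
- cup_front_left (a point): Centre of the floor of the robot-side left cup in the grey deck (x -75, y 115 mm, 82 mm above the bench).
- cup_front_right (a point): Centre of the floor of the robot-side right cup in the grey deck (x -75, y -115 mm, 82 mm above the bench).
- cup_back_left (a point): Centre of the floor of the far left cup in the grey deck (x 75, y 115 mm, 82 mm above the bench).
- cup_back_right (a point): Centre of the floor of the far right cup in the grey deck (x 75, y -115 mm, 82 mm above the bench).
- foot_front_left (a point): Centre of the sole of the robot-side left foot of the green frame (x -75, y 115, z 0 mm in its frame): black plastic, tapered over the lowest 5 mm from 22 to 16 mm diameter. It belongs in the robot-side left cup.
- foot_front_right (a point): Centre of the sole of the robot-side right foot of the green frame (x -75, y -115, z 0 mm in its frame): black plastic, tapered over the lowest 5 mm from 22 to 16 mm diameter. It belongs in the robot-side right cup.
- foot_back_left (a point): Centre of the sole of the far left foot of the green frame (x 75, y 115, z 0 mm in its frame): black plastic, tapered over the lowest 5 mm from 22 to 16 mm diameter. It belongs in the far left cup.
- foot_back_right (a point): Centre of the sole of the far right foot of the green frame (x 75, y -115, z 0 mm in its frame): black plastic, tapered over the lowest 5 mm from 22 to 16 mm diameter. It belongs in the far right cup.
- big_tin: Red lidded sample tin, 67 mm diameter, 62 mm high, 0.12 kg, standing loose on the green deck left of its middle. Origin at the centre of its base, z up.
- small_tin: Yellow lidded sample tin, 53 mm diameter, 50 mm high, 0.12 kg, standing loose on the green deck right of its middle. Origin at the centre of its base, z up.
- filter_box: Closed cardboard box of filters, 75 x 110 x 42 mm, lying on the grey deck under the green one, between the posts. Origin at the centre of its underside.
- coffee_press: Steel coffee press, 92 mm diameter and 206 mm high to its black knob, handle reaching 84 mm out from its axis, standing on the bench to one side of the frames. Origin at the centre of its base.
- mug: White mug, 82 mm diameter, 92 mm high, standing on the bench on the other side of the frames. Origin at the centre of its base.
Mind the look-alikes: they are no part of the job. What is shaped like the small_tin but brown or orange is not meant.

How it is judged:
By the outcome, as a careful person would: the job done as asked, in the order asked, and still so for the second after the job is handed in, with the robot touching nothing.
It also fails if it takes over 51 s, if anything falls off the work surface, if the arm or the gripper's body presses on something with over 40 N, if the wrist force passes 120 N, or if a joint passes its speed limit or range.

## Working session

There is one attempt and no reset: what is moved stays moved. The work goes in short steps, Python scripts to look and compute and a tool call to move; the robot and the scene stay as the last step left them, time stands still between calls to the robot, and variables do not carry over. Pictures are saved under pics/ and viewed, about 8 in all and at most 12, crops included, and the job is handed in when it is done.

Besides the shell and the picture viewer there is one more tool, called after "Request:" by a JSON object that holds its "op" and its "data", one argument or row to a line. apply_moves: Moves the arm, as the interface text tells. Its arguments: {"type":"object","properties":{"increments":{"type":"array"}},"required":["increments"]}

```bash
ls; mkdir -p pics; cat > h.py <<'E'
import numpy as np, cv2
from cell import readout, read_camera, env, nets
from scipy.spatial.transform import Rotation as R
def T(c, st=None):
    """camera->world"""
    M=np.eye(4)
    if 'mount' in c:
        W=np.eye(4); W[:3,:3]=R.from_euler('xyz',st['tcp_rot']).as_matrix(); W[:3,3]=st['eef_pos']
        return W@np.array(c['mount'])
    r=cv2.Rodrigues(np.array(c['rvec'],float))[0]
    M[:3,:3]=r.T; M[:3,3]=-r.T@np.array(c['tvec'],float).ravel(); return M
def K(c):
    f=240/np.tan(np.radians(c['vfov'])/2); return np.array([[f,0,c['cx']],[0,f,c['cy']],[0,0,1.]])
def proj(c,P,st=None):
    M=np.linalg.inv(T(c,st)); p=np.atleast_2d(P)@M[:3,:3].T+M[:3,3]; q=p@K(c).T; return q[:,:2]/q[:,2:]
def ray(c,uv,z,st=None):
    M=T(c,st); d=M[:3,:3]@np.linalg.inv(K(c))@np.array([uv[0],uv[1],1.]); o=M[:3,3]; return o+d*(z-o[2])/d[2]
def save(c,n): cv2.imwrite(f'pics/{n}.png',c['img'][:,:,::-1])
E
python3 - <<'E'
from h import *
st=readout.state(); print(st['t'],st['eef_pos'],st['tcp_rot'],env.grip_point_offset)
for n in ['top','side']:
    c=read_camera(n); save(c,n+'0'); M=T(c); print(n,M[:3,3].round())
    for th in ['lower_frame','upper_frame','big_tin','small_tin','filter_box','coffee_press','mug']+['cup_front_left','cup_front_right','cup_back_left','cup_back_right','foot_front_left','foot_front_right','foot_back_left','foot_back_right']:
        for d in nets.mark_of(c,th)[:2]:
            p=M[:3,:3]@np.array(d['point'])+M[:3,3]; print(th,round(d['confidence'],2),p.round(1),proj(c,p).round()[0])
E
```

```text
pics
0.0 [218.16460866 585.45967065 214.06997873] [-1.57181639e+00  1.04320423e-04 -3.56741906e-01] 18.8
top [ 439.   36. 1296.]
upper_frame 0.69 [ 686.8 -344.5   -2.8] [505. 202.]
upper_frame 0.59 [571.6  10.6 100.9] [356. 245.]
big_tin 0.86 [563.8  59.3 189.9] [333. 244.]
small_tin 0.91 [403.9 -64.4  -1.5] [388. 322.]
small_tin 0.87 [ 625.8 -223.9   -1.4] [454. 228.]
coffee_press 0.93 [570.9 365.7  -3.1] [206. 250.]
mug 0.78 [ 687.1 -344.5   -3.5] [505. 202.]
side [ 244. -567.  867.]
lower_frame 0.46 [ 536.  -116.    75.7] [353. 321.]
upper_frame 0.81 [568.1   9.6  93.5] [339. 268.]
big_tin 0.96 [563.7  61.4 188.2] [328. 223.]
small_tin 0.93 [ 625.1 -225.5   -3.5] [413. 367.]
small_tin 0.79 [600.8 -39.4 186.8] [366. 250.]
coffee_press 0.88 [571.5 359.7   1.4] [283. 204.]
mug 0.95 [ 690.3 -346.3    3.6] [476. 404.]
mug 0.43 [ 684.7 -100.5   81.4] [410. 290.]
cup_front_left 0.67 [511.9 114.6  81.8] [297. 248.]
cup_front_right 0.63 [ 531.4 -119.9   75.6] [351. 323.]
cup_back_right 0.88 [ 684.4 -102.    80.9] [410. 290.]
foot_front_left 0.25 [572.1   9.6  95.8] [341. 267.]
foot_front_right 0.62 [ 514.4 -113.5   88.3] [343. 320.]
foot_back_right 0.78 [662.2 -94.8  93.5] [400. 288.]
```

View pics/top0.png

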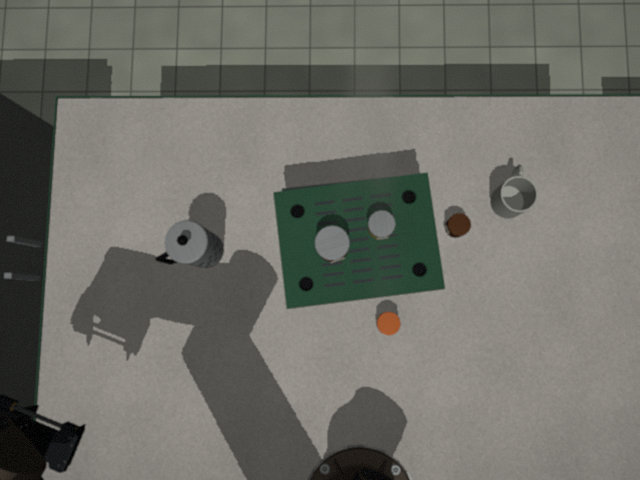

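View pics/side0.png

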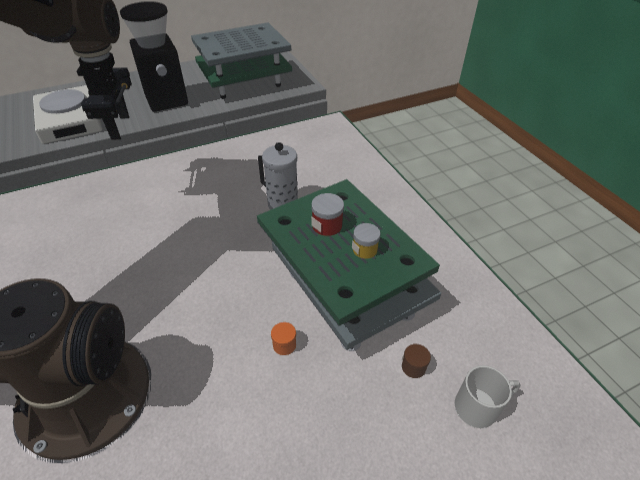

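The top view shows the green deck at corners (275,193), (428,174), (444,288) and (288,308). The side view shows the grey deck sticking out towards far right, with corners near (350,345) and (438,294). The brown (458,224) and orange (388,322) cylinders are look-alikes on the bench. The real yellow tin, at (381,224) top and (366,241) side, stands on the green deck.

```bash
cat >> h.py <<'E'
from scipy.optimize import least_squares
def w2(pose,P):
    c,s=np.cos(pose[2]),np.sin(pose[2]); P=np.array(P,float); return np.c_[pose[0]+c*P[:,0]-s*P[:,1],pose[1]+s*P[:,0]+c*P[:,1],P[:,2]]
def gmask(c):
    h=cv2.cvtColor(c['img'],cv2.COLOR_RGB2HSV); m=((h[...,0]>65)&(h[...,0]<90)&(h[...,1]>110)&(h[...,2]>40)).astype(np.uint8)
    return m
E
python3 - <<'E'
from h import *
c=read_camera('side'); im=c['img']
cv2.imwrite('pics/crop1.png',cv2.resize(im[170:360,250:450],None,fx=4,fy=3.1579,interpolation=cv2.INTER_CUBIC)[:,:,::-1])
# note scale 4 x 3.158
for n in ['top','side']:
    c=read_camera(n); 
    h=cv2.cvtColor(c['img'],cv2.COLOR_RGB2HSV); print(n,[h[y,x].tolist() for x,y in ([(290,250),(435,280)] if n=='top' else [(300,260),(400,285)])])
    m=gmask(c); k,l,s,_=cv2.connectedComponentsWithStats(m); 
    p=[(435,280)] if n=='top' else [(300,250)]
    i=l[p[0][1],p[0][0]]; print(i,s[i])
    hull=cv2.convexHull(np.argwhere(l==i)[:,::-1].astype(np.int32)) ; print(cv2.approxPolyDP(hull,5,True).reshape(-1,2).tolist())
E
```

```text
top [[72, 111, 69], [72, 109, 68]]
0 [     0      0    640    480 305344]
[[639, 479], [0, 479], [0, 0], [639, 0]]
side [[74, 84, 85], [75, 93, 85]]
0 [     0      0    640    480 299407]
[[639, 479], [0, 479], [0, 0], [639, 1]]
```

View pics/crop1.png

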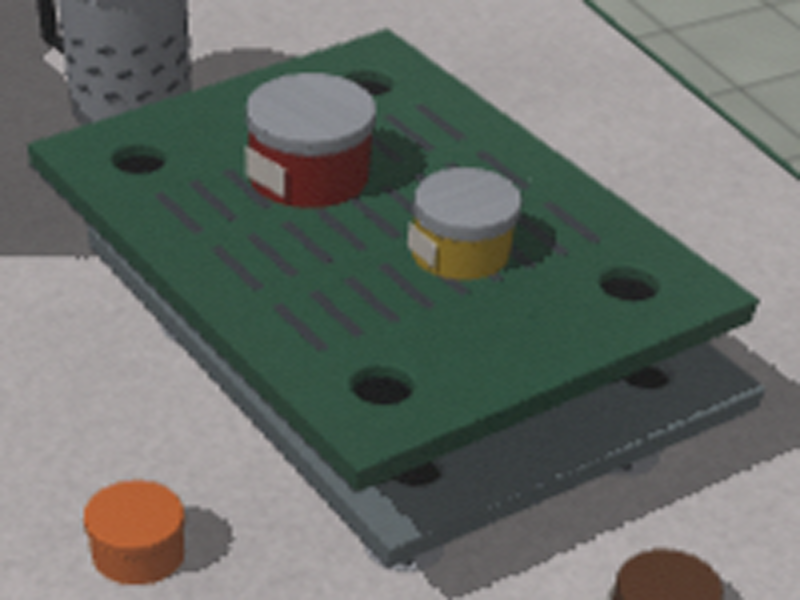

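```bash
python3 - <<'E'
from h import *
f=lambda u,v:(250+u/4-.4,170+v/3.158-.4)
c=read_camera('side'); t=read_camera('top')
print('upper corners side FR BR BL FL')
cu=[f(358,474),f(757,299),f(388,30),f(30,148)]
for p in cu: print(ray(c,p,188).round(1))
print('grey FR BR'); 
cg=[f(390,552),f(762,388)]
for p in cg: print(ray(c,p,94).round(1))
# top mask
h=cv2.cvtColor(t['img'],cv2.COLOR_RGB2HSV); m=((abs(h[...,0].astype(int)-73)<9)&(h[...,1]>85)&(h[...,2]>40)).astype(np.uint8)
k,l,s,_=cv2.connectedComponentsWithStats(m); i=l[280,430]; print(i,s[i])
hull=cv2.convexHull(np.argwhere(l==i)[:,::-1].astype(np.int32)); q=cv2.minAreaRect(hull); ct=cv2.boxPoints(q); print(ct)
for p in ct: print(ray(t,p,188).round(1))
U=np.array([[-120,-160,188],[120,-160,188],[120,160,188],[-120,160,188.]])
def fit(c,P,uv,x0):
    r=least_squares(lambda x:(proj(c,w2(x,P))-uv).ravel(),x0); return r.x.round(4),np.abs(r.fun).max().round(2)
print('side fit U',fit(c,U,np.array(cu),[572,10,.15]))
# order top corners by nearest
P0=proj(t,w2([572,10,.13],U)); uv=np.array([ct[np.argmin(((ct-p)**2).sum(1))] for p in P0]); print('top fit U',fit(t,U,uv,[572,10,.13]))
G=U.copy(); G[:,2]=94
print('side fit G',fit(c,G[:2],np.array(cg),[590,0,.1]))
E
```

```text
upper corners side FR BR BL FL
[ 474.3 -167.4  188. ]
[ 711.3 -134.3  188. ]
[670.1 179.4 188. ]
[433.4 145.9 188. ]
grey FR BR
[ 494.6 -169.1   94. ]
[ 731.7 -141.1   94. ]
55 [  275   174   169   134 12872]
[[272.69238 191.53848]
 [428.7539  172.03079]
 [443.20007 287.6    ]
 [287.13855 307.1077 ]]
[672.4 184.2 188. ]
[ 713.3 -136.   188. ]
[ 477.3 -161.   188. ]
[436.8 150.8 188. ]
side fit U (array([5.723367e+02, 6.658100e+00, 1.314000e-01]), np.float64(0.99))
top fit U (array([5.75026e+02, 9.51700e+00, 1.26300e-01]), np.float64(1.66))
side fit G (array([5.943071e+02, 3.851400e+00, 1.189000e-01]), np.float64(0.21))
```

```bash
cat > plan.py <<'E'
import sys
from h import *
# usage: plan.py x y z yaw nrows
x,y,z,yaw=map(float,sys.argv[1:5]); n=int(sys.argv[5])
st=readout.state(); p0=np.array(st['eef_pos']); r0=R.from_euler('xyz',st['tcp_rot']); r1=R.from_euler('xyz',[-np.pi/2,0,yaw])
rv=(r0.inv()*r1).as_rotvec(); d=(np.array([x,y,z])-p0)/n
print(st['t'],p0.round(1),np.round(st['tcp_rot'],3),np.round(st['ft_force'],1))
rr=[r0*R.from_rotvec(rv*i/n) for i in range(n)]
for r in rr: print([(r.inv().apply(d)/10).round(2).tolist(),np.degrees(rv/n).round(2).tolist()],np.linalg.norm(d).round(1))
E
python3 plan.py 547 225 235 -1.45 10
```

```text
1.85 [218.3 585.7 214.7] [-1.571  0.    -0.357] [-0.1  0.   0.5]
[[4.34, -0.2, -2.23], [-0.0, 6.26, -0.0]] 48.8
[[4.56, -0.2, -1.74], [-0.0, 6.26, -0.0]] 48.8
[[4.72, -0.2, -1.24], [-0.0, 6.26, -0.0]] 48.8
[[4.83, -0.2, -0.71], [-0.0, 6.26, -0.0]] 48.8
[[4.88, -0.2, -0.18], [-0.0, 6.26, -0.0]] 48.8
[[4.87, -0.2, 0.35], [-0.0, 6.26, -0.0]] 48.8
[[4.8, -0.2, 0.88], [-0.0, 6.26, -0.0]] 48.8
[[4.68, -0.2, 1.4], [-0.0, 6.26, -0.0]] 48.8
[[4.5, -0.2, 1.9], [-0.0, 6.26, -0.0]] 48.8
[[4.26, -0.2, 2.38], [-0.0, 6.26, -0.0]] 48.8
```

Request:
{"op": "apply_moves", "data": {
  "increments": [
    [[4.3, -0.4, -2.2], [0, 6.3, 0], 9.5],
    [[4.6, -0.4, -1.7], [0, 6.3, 0], 9.5],
    [[4.7, -0.4, -1.2], [0, 6.3, 0], 9.5],
    [[4.8, -0.4, -0.7], [0, 6.3, 0], 9.5],
    [[4.9, -0.4, -0.2], [0, 6.3, 0], 9.5]
  ]
}}

```text
t: 2.48
eef_pos: [384.2, 402.4, 234.7]
tcp_rot: [-1.57, 0.0, -0.918]
ft_force: [0.6, 0.5, 0.0]
opening: 1.003
```

```bash
python3 plan.py 547 225 235 -1.45 5
```

```text
2.475 [384.2 402.4 234.7] [-1.57   0.    -0.918] [0.6 0.5 0. ]
[[4.8, -0.01, 0.43], [-0.0, 6.1, -0.0]] 48.2
[[4.72, -0.01, 0.94], [-0.0, 6.1, -0.0]] 48.2
[[4.6, -0.01, 1.43], [-0.0, 6.1, -0.0]] 48.2
[[4.42, -0.01, 1.91], [-0.0, 6.1, -0.0]] 48.2
[[4.19, -0.01, 2.37], [-0.0, 6.1, -0.0]] 48.2
```

Request:
{"op": "apply_moves", "data": {
  "increments": [
    [[4.8, 0, 0.4], [0, 6.1, 0], 9.5],
    [[4.7, 0, 0.9], [0, 6.1, 0], 9.5],
    [[4.6, 0, 1.4], [0, 6.1, 0], 9.5],
    [[4.4, 0, 1.9], [0, 6.1, 0], 9.5],
    [[4.2, 0, 2.4], [0, 6.1, 0], 9.5]
  ]
}}

```text
t: 3.1
eef_pos: [549.9, 217.0, 236.0]
tcp_rot: [-1.568, 0.001, -1.469]
ft_force: [-0.2, 0.4, 0.8]
opening: 1.001
```

```bash
python3 - <<'E'
from h import *
st=readout.state(); c=read_camera('wrist'); save(c,'w1'); print(st['eef_pos'],st['tcp_rot']); print(np.array(c['mount']).round(2),c['vfov'])
print(T(c,st).round(2))
E
python3 plan.py 547 225 160 -1.45 3
```

```text
[549.86422489 216.95557031 235.95780335] [-1.56817617e+00  1.45884065e-03 -1.46854263e+00]
[[  -0.      0.97    0.25  -70.32]
 [   0.     -0.25    0.97 -170.06]
 [   1.      0.     -0.      0.93]
 [   0.      0.      0.      1.  ]] 67.07841385043086
[[ 9.9000e-01  1.0000e-01  3.0000e-02  5.4319e+02]
 [ 1.0000e-01 -9.6000e-01 -2.4000e-01  2.8671e+02]
 [ 0.0000e+00  2.4000e-01 -9.7000e-01  4.0612e+02]
 [ 0.0000e+00  0.0000e+00  0.0000e+00  1.0000e+00]]
3.15 [553.2 213.2 235.7] [-1.567  0.    -1.476] [ 2.  -4.  -1.3]
[[-0.41, 2.52, -0.18], [-0.07, -0.5, -0.0]] 25.6
[[-0.41, 2.52, -0.17], [-0.07, -0.5, -0.0]] 25.6
[[-0.41, 2.52, -0.17], [-0.07, -0.5, -0.0]] 25.6
```

View pics/w1.png

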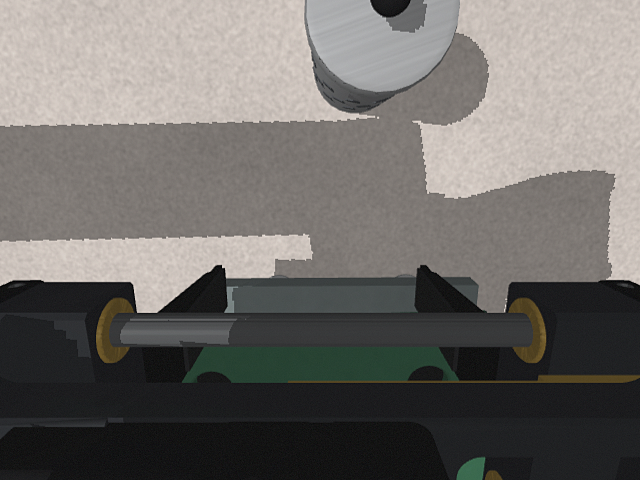

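```bash
python3 - <<'E'
from h import *
st=dict(eef_pos=[549.864,216.956,235.958],tcp_rot=[-1.56817617e+00,1.45884065e-03,-1.46854263e+00]); 
c=dict(read_camera('wrist')); s2=readout.state(); im=c['img']; save(c,'w2')
for p in [(476,287),(235,285)]: print('grey edge',ray(c,p,94,st).round(1))
for p in [(184,383),(457,383)]: print(ray(c,p,188,st).round(1))
g=[594.3,3.85,.119]; print('pred grey BL',w2(g,[[120,160,94]]), 'upper BL', w2([573.7,8,.129],[[120,160,188]]))
print(s2['eef_pos'],s2['tcp_rot'])
print(proj(c,w2(g,[[120,160,94],[-120,160,94]]),s2), proj(c,w2([573.7,8,.129],[[120,160,188],[-120,160,188]]),s2))
cv2.imwrite('pics/w2c.png',cv2.resize(im[250:400,150:520],None,fx=2,fy=4)[:,:,::-1])
E
```

```text
grey edge [699.2 176.2  94. ]
grey edge [478.3 155.5  94. ]
[466.1 119.1 188. ]
[653.8 138.4 188. ]
pred grey BL [[694.45624796 176.96477694  94.        ]] upper BL [[672.12012127 182.10766706 188.        ]]
[551.45131488 215.1237908  235.53718842] [-1.56784398e+00  8.11130885e-04 -1.47141620e+00]
[[470.12424465 283.39041482]
 [208.99021832 288.12733078]] [[495.66625013 325.34623267]
 [133.85610407 335.08716765]]
```

View pics/w2c.png

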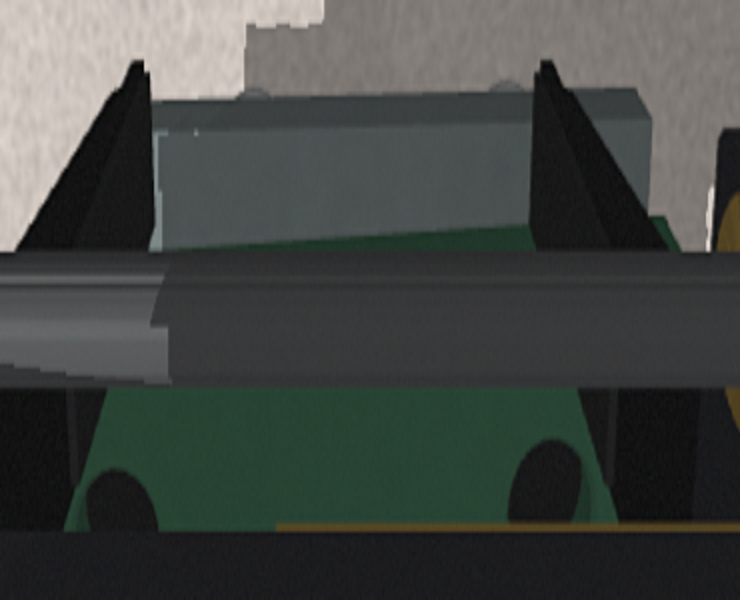

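```bash
python3 - <<'E'
from h import *
s2=readout.state(); c=read_camera('wrist'); s3=readout.state(); print(s2['eef_pos'],s3['eef_pos'],s3['t'],s3['tcp_rot'])
for p in [(225,282.5),(476,279.5)]: print('grey',ray(c,p,94,s3).round(1))
for z in (188,166):
  for p in [(232.5,312),(415,306.5),(482.5,304.5)]: print(z,ray(c,p,z,s3).round(1))
E
python3 plan.py 549 215 160 -1.455 4
```

```text
[551.45131488 215.1237908  235.53718842] [549.95874693 216.62042547 235.48892798] 3.25 [-1.56875570e+00  1.22119877e-03 -1.46806641e+00]
grey [469.2 156.7  94. ]
grey [697.4 183.3  94. ]
188 [497.2 175.8 188. ]
188 [615.3 191.9 188. ]
188 [658.8 197.9 188. ]
166 [492.6 164.6 166. ]
166 [622.6 182.4 166. ]
166 [670.4 188.9 166. ]
3.25 [550.  216.6 235.5] [-1.569e+00  1.000e-03 -1.468e+00] [-0.4  0.1  1. ]
[[0.04, 1.89, -0.03], [-0.03, -0.19, -0.02]] 18.9
[[0.04, 1.89, -0.03], [-0.03, -0.19, -0.02]] 18.9
[[0.04, 1.89, -0.03], [-0.03, -0.19, -0.02]] 18.9
[[0.04, 1.89, -0.03], [-0.03, -0.19, -0.02]] 18.9
```

The wrist view shows the grey left edge at about (225,282)–(476,280) and the green lower edge at about (232,312)–(482,304). So green needs about −6 mm in y, +22 mm in x and −0.015 rad of yaw. Next: descend beside the left edge.

Request:
{"op": "apply_moves", "data": {
  "increments": [
    [[0, 2.0, 0], [0, -0.8, 0], 9.5],
    [[0, 2.0, 0], [0, 0, 0], 9.5],
    [[0, 2.0, 0], [0, 0, 0], 9.5],
    [[0, 2.0, 0], [0, 0, 0], 9.5],
    [[1.0, 0, 0], [0, 0, 0], 9.5]
  ]
}}

```text
t: 3.88
eef_pos: [548.1, 211.0, 154.2]
tcp_rot: [-1.568, 0.002, -1.444]
ft_force: [0.3, 0.3, 0.5]
opening: 0.998
```

```bash
python3 plan.py 552 185 157 -1.453 4
```

```text
3.875 [548.1 211.  154.2] [-1.568  0.002 -1.444] [0.3 0.3 0.5]
[[0.66, -0.07, 0.01], [-0.03, 0.13, -0.03]] 6.6
[[0.66, -0.07, 0.02], [-0.03, 0.13, -0.03]] 6.6
[[0.66, -0.07, 0.02], [-0.03, 0.13, -0.03]] 6.6
[[0.66, -0.07, 0.02], [-0.03, 0.13, -0.03]] 6.6
```

Request:
{"op": "apply_moves", "data": {
  "increments": [
    [[0.6, 0, 0], [0, 0.5, 0], 9.5],
    [[0.6, 0, 0], [0, 0, 0], 9.5],
    [[0.3, 0, 0], [0, 0, 0], 9.5],
    [[0.3, 0, 0], [0, 0, 0], 9.5],
    [[0, 0, 0], [0, 0, 0], 9.5]
  ]
}}

```text
t: 4.5
eef_pos: [551.0, 191.8, 157.0]
tcp_rot: [-1.565, 0.003, -1.453]
ft_force: [0.1, -0.7, -0.2]
opening: 0.999
```

Request:
{"op": "apply_moves", "data": {
  "increments": [
    [[0.2, 0, 0], [0, 0, 0], 9.5],
    [[0.2, 0, 0], [0, 0, 0], 9.5],
    [[0.2, 0, 0], [0, 0, 0], 9.5],
    [[0.2, 0, 0], [0, 0, 0], 9.5],
    [[0.2, 0, 0], [0, 0, 0], 9.5]
  ]
}}

```text
t: 5.12
eef_pos: [552.2, 181.5, 156.9]
tcp_rot: [-1.565, 0.003, -1.453]
ft_force: [0.2, 0.3, 0.1]
opening: 1.002
```

Request:
{"op": "apply_moves", "data": {
  "increments": [
    [[0.1, 0, 0], [0, 0, 0], 9.5],
    [[0.1, 0, 0], [0, 0, 0], 9.5],
    [[0.1, 0, 0], [0, 0, 0], 9.5],
    [[0.1, 0, 0], [0, 0, 0], 9.5],
    [[0.1, 0, 0], [0, 0, 0], 9.5]
  ]
}}

```text
t: 5.75
eef_pos: [552.7, 178.4, 156.9]
tcp_rot: [-1.564, 0.006, -1.451]
ft_force: [0.1, 6.5, 0.2]
opening: 0.997
```

Request:
{"op": "apply_moves", "data": {
  "increments": [
    [[0.2, 0, 0], [0, 0, 0], 9.5],
    [[0.2, 0, 0], [0, 0, 0], 9.5],
    [[0.2, 0, 0], [0, 0, 0], 9.5],
    [[0.1, 0, 0], [0, 0, 0], 9.5],
    [[0, 0, 0], [0, 0, 0], 9.5]
  ]
}}

```text
t: 6.38
eef_pos: [553.6, 173.9, 156.9]
tcp_rot: [-1.563, 0.009, -1.449]
ft_force: [-0.3, -0.2, 0.1]
opening: 0.997
```

```bash
python3 - <<'E'
from h import *
c=read_camera('side'); im=c['img']
a=im[170:360,250:450]; b=cv2.imread('pics/side0.png')[170:360,250:450,::-1]
cv2.imwrite('pics/crop2.png',cv2.resize(a,None,fx=4,fy=3.1579,interpolation=cv2.INTER_CUBIC)[:,:,::-1])
print(readout.state()['eef_pos'])
E
```

```text
[553.60392203 173.88076208 156.90984994]
```

View pics/crop2.png

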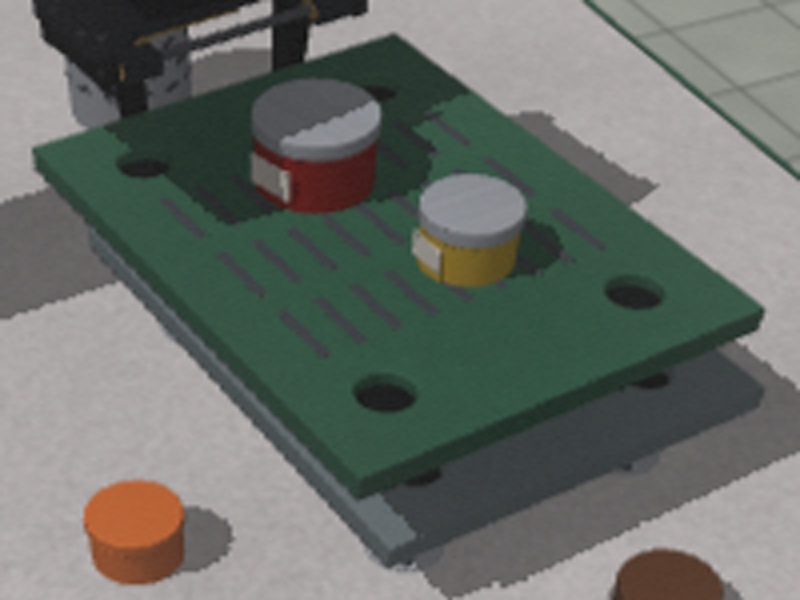

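Green deck corners are now at about (362,483), (763,309), (394,34) and (34,154) in the crop, a small shift to the right, with the tins standing. I'll quantify the motion by tracking.

```bash
cat >> h.py <<'E'
SIDE0=cv2.imread('pics/side0.png')[:,:,::-1]
PTS=np.array([[250+u/4,170+v/3.158] for u,v in [(358,474),(757,299),(382,385),(628,285),(388,30),(30,150),(180,212),(240,265),(300,327),(138,158),(575,222),(345,308),(406,285)]],np.float32)
def track(c,prev=SIDE0,z=188,pts=PTS):
    g=lambda a:cv2.cvtColor(np.ascontiguousarray(a),cv2.COLOR_RGB2GRAY)
    q,s,e=cv2.calcOpticalFlowPyrLK(g(prev),g(c['img']),pts[:,None],None,winSize=(13,13),maxLevel=2)
    A=np.array([ray(c,p,188)[:2] for p in pts]);B=np.array([ray(c,p,z)[:2] for p in q[:,0]])
    M,inl=cv2.estimateAffinePartial2D(A,B,ransacReprojThreshold=1.2); rot=np.arctan2(M[1,0],M[0,0]); ce=np.array([572.3,6.66])
    print('centre moved',(M[:,:2]@ce+M[:,2]-ce).round(2),'yaw',round(rot,4),'scale',round(float(np.hypot(M[0,0],M[1,0])),4),'inl',int(inl.sum()))
E
python3 - <<'E'
from h import *
c=read_camera('side'); track(c); save(c,'side1')
E
python3 plan.py 549 215 157 -1.453 5
```

```text
centre moved [-0.34 -7.02] yaw -0.0065 scale 0.9946 inl 8
6.475 [553.6 173.9 156.9] [-1.563  0.009 -1.449] [-0.9  1.3  0.2]
[[-0.83, 0.0, 0.01], [-0.09, 0.04, -0.1]] 8.3
[[-0.83, 0.0, 0.01], [-0.09, 0.04, -0.1]] 8.3
[[-0.83, 0.0, 0.01], [-0.09, 0.04, -0.1]] 8.3
[[-0.83, 0.0, 0.01], [-0.09, 0.04, -0.1]] 8.3
[[-0.83, -0.0, 0.01], [-0.09, 0.04, -0.1]] 8.3
```

Request:
{"op": "apply_moves", "data": {
  "increments": [
    [[-1.2, 0, 0], [0, 0, 0], 9.5],
    [[-1.0, -2.5, 0], [0, 0, 0], 9.5],
    [[0, -3, 0], [0, 0, 0], 9.5],
    [[0, -3, 0], [0, 0, 0], 9.5],
    [[0, -3, 0], [0, 0, 0], 9.5]
  ]
}}

```text
t: 7.1
eef_pos: [548.8, 197.2, 273.1]
tcp_rot: [-1.568, 0.007, -1.449]
ft_force: [0.0, 0.0, -0.4]
opening: 1.001
```

```bash
python3 plan.py 418 -19 265 0.118 10
```

```text
7.1 [548.8 197.2 273.1] [-1.568  0.007 -1.449] [ 0.   0.  -0.4]
[[1.99, 0.06, -1.56], [-0.05, -8.98, -0.02]] 25.3
[[1.72, 0.06, -1.85], [-0.05, -8.98, -0.02]] 25.3
[[1.41, 0.07, -2.1], [-0.05, -8.98, -0.02]] 25.3
[[1.07, 0.07, -2.29], [-0.05, -8.98, -0.02]] 25.3
[[0.69, 0.07, -2.43], [-0.05, -8.98, -0.02]] 25.3
[[0.31, 0.07, -2.51], [-0.05, -8.98, -0.02]] 25.3
[[-0.09, 0.07, -2.53], [-0.05, -8.98, -0.02]] 25.3
[[-0.48, 0.08, -2.48], [-0.05, -8.98, -0.02]] 25.3
[[-0.86, 0.08, -2.38], [-0.05, -8.98, -0.02]] 25.3
[[-1.22, 0.08, -2.21], [-0.05, -8.98, -0.02]] 25.3
```

Request:
{"op": "apply_moves", "data": {
  "increments": [
    [[2.0, 0, -1.6], [0, -9, 0], 9.5],
    [[1.7, 0, -1.9], [0, -9, 0], 9.5],
    [[1.4, 0, -2.1], [0, -9, 0], 9.5],
    [[1.1, 0, -2.3], [0, -9, 0], 9.5],
    [[0.7, 0, -2.4], [0, -9, 0], 9.5]
  ]
}}

```text
t: 7.72
eef_pos: [482.6, 89.0, 274.5]
tcp_rot: [-1.561, -0.001, -0.637]
ft_force: [0.2, -0.3, 0.6]
opening: 1.003
```

```bash
python3 plan.py 418 -19 270 0.118 5
```

```text
7.725 [482.6  89.  274.5] [-1.561e+00 -1.000e-03 -6.370e-01] [ 0.2 -0.3  0.6]
[[0.24, 0.07, -2.51], [-0.11, -8.65, 0.05]] 25.2
[[-0.13, 0.07, -2.51], [-0.11, -8.65, 0.05]] 25.2
[[-0.51, 0.07, -2.47], [-0.11, -8.65, 0.05]] 25.2
[[-0.88, 0.08, -2.36], [-0.11, -8.65, 0.05]] 25.2
[[-1.22, 0.09, -2.2], [-0.11, -8.65, 0.05]] 25.2
```

Request:
{"op": "apply_moves", "data": {
  "increments": [
    [[0.2, 0.1, -2.5], [-0.1, -8.7, 0], 9.5],
    [[-0.1, 0.1, -2.5], [-0.1, -8.7, 0], 9.5],
    [[-0.5, 0.1, -2.5], [-0.1, -8.7, 0], 9.5],
    [[-0.9, 0.1, -2.4], [-0.1, -8.7, 0], 9.5],
    [[-1.2, 0.1, -2.2], [-0.1, -8.7, 0], 9.5]
  ]
}}

```text
t: 8.35
eef_pos: [417.1, -21.5, 269.2]
tcp_rot: [-1.574, -0.005, 0.15]
ft_force: [-0.6, 0.4, 0.6]
opening: 0.999
```

```bash
python3 - <<'E'
from h import *
c=read_camera('side'); track(c); save(c,'side2')
st=readout.state();w=read_camera('wrist'); save(w,'w3'); print(st['eef_pos'],st['tcp_rot'])
g=[594.3,3.85,.119]; print(proj(w,w2(g,[[-120,160,94],[-120,-160,94]]),st), proj(w,w2([572,-.4,.122],[[-120,160,166],[-120,-160,166]]),st))
E
python3 plan.py 418 -19 157 0.118 5
```

```text
centre moved [-0.18 -6.33] yaw -0.008 scale 0.9959 inl 5
[415.9613988  -22.81582909 269.07577539] [-1.57406587 -0.00454945  0.15902575]
[[479.89555769 281.84567438]
 [163.73055711 269.28961411]] [[519.64648912 287.86028679]
 [121.44537933 273.21168897]]
8.45 [416.8 -21.9 269.3] [-1.574 -0.005  0.146] [ 0.2 -0.  -0.4]
[[0.02, 2.25, 0.06], [0.03, 0.32, 0.06]] 22.5
[[0.02, 2.25, 0.06], [0.03, 0.32, 0.06]] 22.5
[[0.02, 2.25, 0.06], [0.03, 0.32, 0.06]] 22.5
[[0.03, 2.25, 0.06], [0.03, 0.32, 0.06]] 22.5
[[0.03, 2.25, 0.06], [0.03, 0.32, 0.06]] 22.5
```

View pics/w3.png

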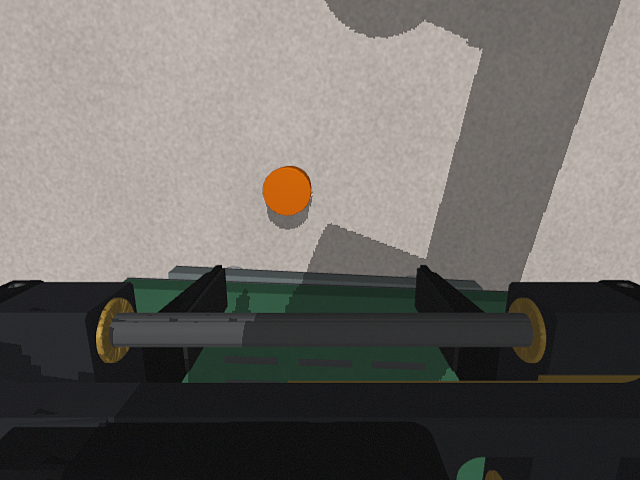

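The wrist view shows the grey front edge at about (172,268)–(480,285), with green overlapping it. I'll enlarge to measure the lateral offset.

```bash
python3 - <<'E'
import cv2,numpy as np
a=cv2.imread('pics/w3.png')
f=lambda x:cv2.resize(a[255:305,x:x+130],(780,300),interpolation=cv2.INTER_CUBIC)
b=np.vstack([f(110),f(410)]); b=np.clip(b.astype(float)*1.6,0,255).astype(np.uint8); cv2.imwrite('pics/w3c.png',b)
E
```

```text
(no output)
```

View pics/w3c.png

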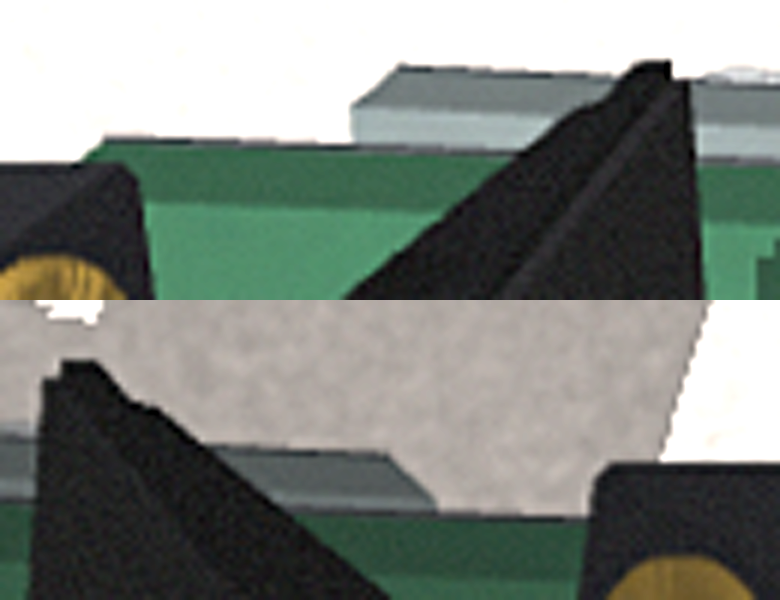

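```bash
python3 - <<'E'
from h import *
w=read_camera('wrist'); st=dict(eef_pos=[415.96,-22.82,269.08],tcp_rot=[-1.57406587,-0.00454945,0.15902575])
r=lambda p,z:ray(w,p,z,st)[:2]
gb=r((176.7,266.2),72),r((474.7,280.8),72); gt=r((168.8,272.8),94),r((482,288.3),94)
for a,b in (gb,gt): print('grey',a,b,np.linalg.norm(b-a),np.arctan2(-(b-a)[0],(b-a)[1]))
a,b=r((127.5,278),166),r((508,291.2),166); print('green',a,b,np.arctan2(-(b-a)[0],(b-a)[1]))
y=.5*(np.arctan2(-(gb[1]-gb[0])[0],(gb[1]-gb[0])[1])+np.arctan2(-(gt[1]-gt[0])[0],(gt[1]-gt[0])[1]))
ex=np.array([np.cos(y),np.sin(y)]);ey=np.array([-ex[1],ex[0]])
for g in (gb[0],gt[0]): d=g-a; print('FR corner offset to go (body x,y)',d@ex,d@ey)
print(readout.state()['eef_pos'],readout.state()['tcp_rot'])
E
```

```text
grey [ 497.71701545 -164.508524  ] [462.77048393 154.12868051] 320.54785627897456 0.10923838889515404
grey [ 497.06450472 -164.00498384] [462.59139552 152.46959146] 318.34659110680656 0.10850074030270779
green [ 475.67272879 -168.91226131] [437.69727889 135.38730098] 0.12415439238764912
FR corner offset to go (body x,y) 22.39226123208389 1.9824514906881727
FR corner offset to go (body x,y) 21.798325615378243 2.5539087841758867
[417.40747402 -21.31140798 269.33580208] [-1.57323873 -0.00565666  0.14072136]
```

Request:
{"op": "apply_moves", "data": {
  "increments": [
    [[0, 2.3, 0], [0, 1.5, 0], 9.5],
    [[0, 2.3, 0], [0, 0, 0], 9.5],
    [[0, 2.3, 0], [0, 0, 0], 9.5],
    [[0, 2.3, 0], [0, 0, 0], 9.5],
    [[0, 2.0, 0], [0, 0, 0], 9.5]
  ]
}}

```text
t: 9.12
eef_pos: [422.1, -17.7, 155.9]
tcp_rot: [-1.574, -0.012, 0.096]
ft_force: [-0.1, 0.5, 0.2]
opening: 1.0
```

```bash
python3 plan.py 435 -18 157 0.115 5
```

```text
9.125 [422.1 -17.7 155.9] [-1.574 -0.012  0.096] [-0.1  0.5  0.2]
[[0.26, -0.02, -0.03], [0.04, -0.22, 0.13]] 2.6
[[0.26, -0.02, -0.03], [0.04, -0.22, 0.13]] 2.6
[[0.26, -0.02, -0.03], [0.04, -0.22, 0.13]] 2.6
[[0.26, -0.02, -0.03], [0.04, -0.22, 0.13]] 2.6
[[0.26, -0.02, -0.04], [0.04, -0.22, 0.13]] 2.6
```

Request:
{"op": "apply_moves", "data": {
  "increments": [
    [[0.4, 0, 0], [0, -1.0, 0.5], 9.5],
    [[0.4, 0, 0], [0, 0, 0], 9.5],
    [[0.3, 0, 0], [0, 0, 0], 9.5],
    [[0.2, 0, 0], [0, 0, 0], 9.5],
    [[0.2, 0, 0], [0, 0, 0], 9.5]
  ]
}}

```text
t: 9.75
eef_pos: [439.6, -14.4, 157.2]
tcp_rot: [-1.574, -0.004, 0.11]
ft_force: [0.5, -0.1, -0.1]
opening: 0.998
```

Request:
{"op": "apply_moves", "data": {
  "increments": [
    [[0.2, 0, 0], [0, 0, 0], 9.5],
    [[0.2, 0, 0], [0, 0, 0], 9.5],
    [[0.2, 0, 0], [0, 0, 0], 9.5],
    [[0.2, 0, 0], [0, 0, 0], 9.5],
    [[0.2, 0, 0], [0, 0, 0], 9.5]
  ]
}}

```text
t: 10.38
eef_pos: [443.6, -13.4, 157.2]
tcp_rot: [-1.573, 0.011, 0.114]
ft_force: [-9.6, -3.8, 7.7]
opening: 1.001
```

Request:
{"op": "apply_moves", "data": {
  "increments": [
    [[0.3, 0, 0], [0, 0, 0], 9.5],
    [[0.3, 0, 0], [0, 0, 0], 9.5],
    [[0.3, 0, 0], [0, 0, 0], 9.5],
    [[0.3, 0, 0], [0, 0, 0], 9.5],
    [[0.3, 0, 0], [0, 0, 0], 9.5]
  ]
}}

```text
t: 11.0
eef_pos: [449.1, -11.6, 156.9]
tcp_rot: [-1.57, 0.032, 0.115]
ft_force: [-11.0, -2.3, 8.3]
opening: 0.996
```

```bash
python3 - <<'E'
from h import *
c=read_camera('side'); track(c); save(c,'side3'); s=readout.state(); print(s['eef_pos'],s['ft_force'],s['tcp_rot'])
E
```

```text
centre moved [ 6.36 -5.01] yaw -0.0145 scale 0.996 inl 6
[449.27395514 -11.62191314 156.93963054] [-9.48863805 -1.8272315   6.79388073] [-1.57041581  0.0321845   0.11540424]
```

Request:
{"op": "apply_moves", "data": {
  "increments": [
    [[0.3, 0, 0], [0, 0, -0.8], 9.5],
    [[0.3, 0, 0], [0, 0, -0.8], 9.5],
    [[0.3, 0, 0], [0, 0, -0.6], 9.5],
    [[0.3, 0, 0], [0, 0, -0.4], 9.5],
    [[0.3, 0, 0], [0, 0, -0.4], 9.5]
  ]
}}

```text
t: 11.68
eef_pos: [455.6, -10.2, 156.4]
tcp_rot: [-1.568, -0.002, 0.116]
ft_force: [-10.1, -1.9, 7.9]
opening: 0.998
```

```bash
python3 - <<'E'
from h import *
c=read_camera('side'); track(c); save(c,'side3'); s=readout.state(); print(s['eef_pos'],s['ft_force'],s['tcp_rot'])
E
```

```text
centre moved [11.94 -3.66] yaw -0.0133 scale 0.9966 inl 5
[455.72905863 -10.15821336 156.41634755] [-8.96455805 -1.93228717  7.09906791] [-1.56812722 -0.00227495  0.11575036]
```

Request:
{"op": "apply_moves", "data": {
  "increments": [
    [[0.3, 0, 0], [0, 0, -0.4], 9.5],
    [[0.3, 0, 0], [0, 0, -0.4], 9.5],
    [[0.3, 0, 0], [0, 0, -0.4], 9.5],
    [[0.3, 0, 0], [0, 0, -0.4], 9.5],
    [[0.3, 0, 0], [0, 0, -0.4], 9.5]
  ]
}}

```text
t: 12.35
eef_pos: [464.9, -8.8, 156.0]
tcp_rot: [-1.567, -0.025, 0.117]
ft_force: [-0.5, 0.1, 0.1]
opening: 0.998
```

```bash
python3 - <<'E'
from h import *
c=read_camera('side'); track(c); track(c,z=176); save(c,'side4'); s=readout.state(); print(s['eef_pos'],s['ft_force'],s['tcp_rot'])
cv2.imwrite('pics/crop3.png',cv2.resize(c['img'][170:360,250:450],None,fx=4,fy=3.1579,interpolation=cv2.INTER_CUBIC)[:,:,::-1])
E
```

```text
centre moved [ 16.59 -13.85] yaw -0.0216 scale 0.9796 inl 5
centre moved [22.69 -3.96] yaw -0.0216 scale 0.9969 inl 5
[465.28711634  -8.74399826 156.07303244] [-0.18141415  0.34420375 -0.30214193] [-1.56678882 -0.02524034  0.11663108]
```

View pics/crop3.png

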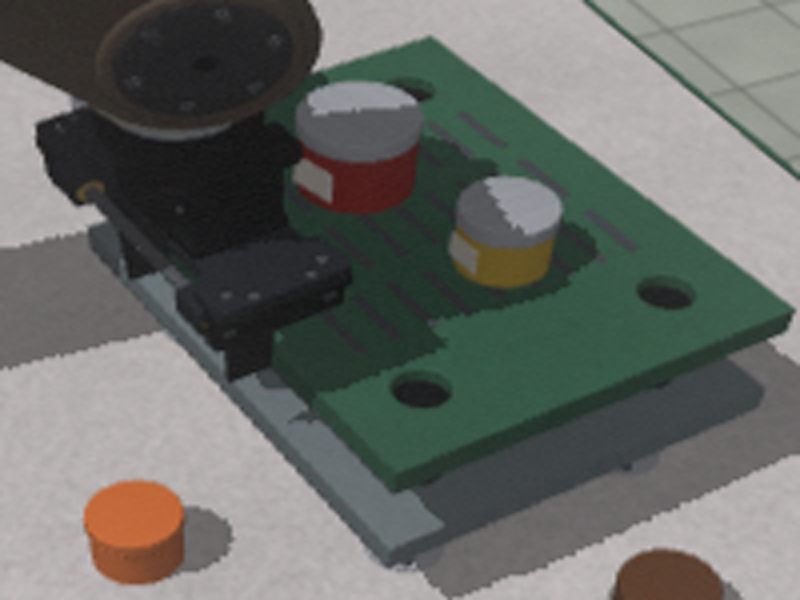

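The scale test fits the deck at z = 176 and the push force fell to zero, so the shelf has dropped. Both tins stand. Retreating, then checking.

Request:
{"op": "apply_moves", "data": {
  "increments": [
    [[-0.8, 0, 0], [0, 0, 0.5], 9.5],
    [[-1.0, 0, 0], [0, 0, 0.5], 9.5],
    [[-1.2, 0, 0], [0, 0, 0.4], 9.5],
    [[0, -4, 0], [0, 0, 0], 9.5],
    [[0, -5, 0], [0, 0, 0], 9.5]
  ]
}}

```text
t: 13.02
eef_pos: [431.0, -12.7, 245.0]
tcp_rot: [-1.565, 0.008, 0.116]
ft_force: [0.1, 0.9, 0.5]
opening: 0.999
```

Request:
{"op": "apply_moves", "data": {
  "increments": [
    [[0, -5, 4], [0, 0, 0], 9.5],
    [[0, -5, 5], [0, 0, 0], 9.5],
    [[0, 0, 5], [0, 0, 0], 9.5],
    [[0, 0, 5], [0, 0, 0], 9.5],
    [[0, 0, 3], [0, 0, 0], 9.5]
  ]
}}

```text
t: 13.65
eef_pos: [404.4, 201.3, 345.1]
tcp_rot: [-1.565, 0.001, 0.111]
ft_force: [0.7, -0.2, -0.1]
opening: 0.996
```

```bash
python3 - <<'E'
from h import *
c=read_camera('side'); track(c,z=176); track(c,z=188)
cv2.imwrite('pics/crop4.png',cv2.resize(c['img'][170:360,250:450],None,fx=4,fy=3.1579,interpolation=cv2.INTER_CUBIC)[:,:,::-1])
for th in ['upper_frame','lower_frame','big_tin','small_tin','coffee_press','mug']:
    for d in nets.mark_of(c,th)[:2]:
        M=T(c);p=M[:3,:3]@np.array(d['point'])+M[:3,3]; print(th,round(d['confidence'],2),p.round(1))
print(readout.state()['eef_pos'])
E
```

```text
centre moved [23.   -2.98] yaw -0.023 scale 1.0035 inl 6
centre moved [ 16.89 -12.89] yaw -0.023 scale 0.9861 inl 6
upper_frame 0.97 [592.9   3.7  82.6]
lower_frame 0.6 [ 535.4 -115.2   75.3]
big_tin 0.6 [588.5  52.8 173.7]
big_tin 0.48 [ 535.1 -119.4   76. ]
small_tin 0.67 [402.5 -60.6  -4.4]
small_tin 0.65 [625.9 -43.3 173.7]
coffee_press 0.63 [571.9 362.2  -1.2]
mug 0.71 [ 691.2 -349.7    1. ]
[405.5268018  198.88631197 344.88166899]
```

View pics/crop4.png

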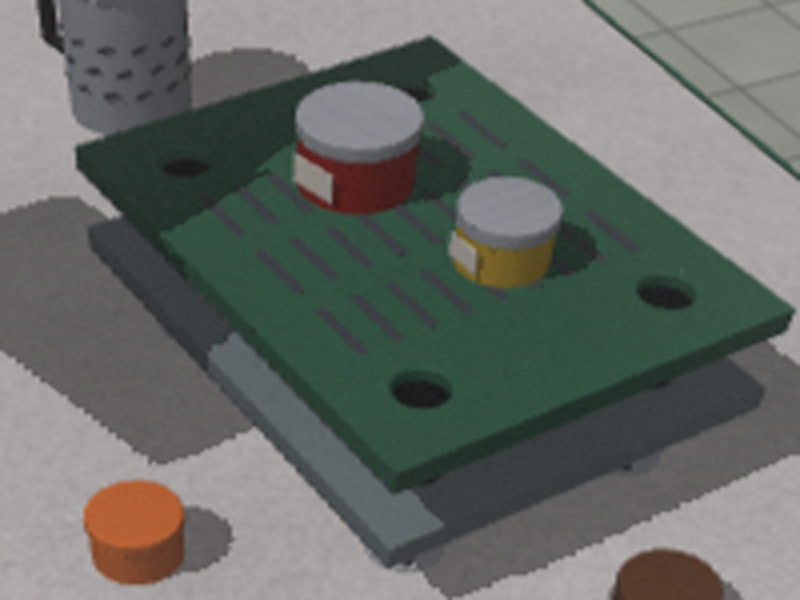

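```bash
python3 - <<'E'
from h import *
c=read_camera('side'); uv=np.array([(250+u/4-.4,170+v/3.158-.4) for u,v in [(396,475),(794,310),(432,38),(76,147)]])
for z in (176,182,188):
    U=np.array([[-120,-160,z],[120,-160,z],[120,160,z],[-120,160,z.real]])
    r=least_squares(lambda x:(proj(c,w2(x,U))-uv).ravel(),[594,4,.11]); print(z,r.x.round(3),r.fun.round(2))
print(env.job_done())
E
```

```text
176 [5.95637e+02 3.42800e+00 1.05000e-01] [-0.18  0.17  0.71  0.19 -0.09 -0.65 -0.48 -0.21]
182 [ 5.92854e+02 -8.23000e-01  1.05000e-01] [-0.35  0.62  1.48  0.2  -0.05 -1.3  -1.16 -0.68]
188 [ 5.90075e+02 -5.06500e+00  1.04000e-01] [-0.53  1.08  2.26  0.21 -0.   -1.96 -1.85 -1.17]
the job is handed in; nothing more can be done
None
```

The green shelf has dropped into its cups, and I've handed the job in. I pushed its left edge about 7 mm to the right, then its robot-side edge about 23 mm away from the robot, with the fingers open. It then dropped 12 mm, and the arm backed off clear. The robot clock stood at about 14 s.

**Seating:**
- Fitting the four deck corners puts the deck at 176 mm high, level, within 0.7 px per corner. Heights of 182 and 188 mm fit worse.
- The fitted centre is (595.6, 3.4), against (594.3, 3.9) for the grey frame. The network puts the green shelf's origin 82.6 mm above the bench, where 82 is home.
- The push force fell to zero as it dropped.

**Other things:** Both tins are still standing on the deck. The network found the coffee press and mug within about 4 mm of where they started, which is its accuracy. I did not see the filter box directly, because it was hidden under the deck throughout.

**Disagreements:**
- Estimates of the grey frame's yaw ranged from 0.109 to 0.119 rad, while the final green yaw came out at about 0.105. That is within measurement error and the cups' play.
- The network sometimes took the orange look-alike for the small tin, and I ignored that.

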